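# Put the paint tubes away in the pocketed paint box

## Task

Slide the hood of the paint box right back, take out the spring clamps left in its pockets and lay them on the table beside the box, and put every blue, yellow, green, white and purple paint tube lying on the table into the box, one to a pocket, lengthways on the pocket floor (the red tube far off to the left stays). The tubes are soft metal, so hold them with a light grip. When all are in, slide the hood fully shut; don't disturb the amber jar.

Things in the scene. Friction and masses are not known exactly. Their poses are not given: they have to be found in the camera images.
- hood_grip (a point): centre of the dark wooden grip bar on the sliding hood of the paint box, 14 mm thick along the sliding direction, 90 mm long across it, 26 mm high (its top is 13 mm above this point, the hood's top surface 15 mm below it). The axes are the box's axes (x = the way the hood slides back).
- hood (a joint): how far the hood is slid back along the box's +x, in m: 0 closed (all five pockets covered), 0.14 fully back over the rear deck (pockets all free). It stays where it is left; about 2 N of friction.
- paint_box: fixed wooden box, 324 wide: five pockets under a clear sliding hood. Origin: on the table under the centre of the pockets; x to the back of the box, y to the left. Front wall at x = -67 to -75, top 62 above the table; sides, dividers and the rear deck (x = 67 to 217) only 34 high. Hood: underside 62, top 66, bar top 92 above the table.
- pocket_0 (a point): centre of the floor of pocket 0 (0 is rightmost, at -y; 4 leftmost). Each pocket is 134 long along the box's x, 54 wide along its y and 14 deep: floor 20 above the table, dividers 5 thick with tops 34 above the table. Same axes as the box.
- pocket_1 (a point): centre of the floor of pocket 1 (0 is rightmost, at -y; 4 leftmost). Each pocket is 134 long along the box's x, 54 wide along its y and 14 deep: floor 20 above the table, dividers 5 thick with tops 34 above the table. Same axes as the box.
- pocket_2 (a point): centre of the floor of pocket 2 (0 is rightmost, at -y; 4 leftmost). Each pocket is 134 long along the box's x, 54 wide along its y and 14 deep: floor 20 above the table, dividers 5 thick with tops 34 above the table. Same axes as the box.
- pocket_3 (a point): centre of the floor of pocket 3 (0 is rightmost, at -y; 4 leftmost). Each pocket is 134 long along the box's x, 54 wide along its y and 14 deep: floor 20 above the table, dividers 5 thick with tops 34 above the table. Same axes as the box.
- pocket_4 (a point): centre of the floor of pocket 4 (0 is rightmost, at -y; 4 leftmost). Each pocket is 134 long along the box's x, 54 wide along its y and 14 deep: floor 20 above the table, dividers 5 thick with tops 34 above the table. Same axes as the box.
- tube_1: blue soft metal paint tube, white cap, 120 long, 42 wide at the flat crimped tail, 30 wide and 28 high in the body, 45 g. Origin: middle of its length, underside; y runs along it to the tail (cap at -y), z up as it lies. Grip across x on the thick body, y = -36 to 11; 10 mm capwards is best. 20 to 25 N a finger holds it; over 50 N dents it. May be absent.
- tube_2: yellow soft metal paint tube, white cap, 95 long, 33 wide at the flat crimped tail, 24 wide and 22 high in the body, 45 g. Origin: middle of its length, underside; y runs along it to the tail (cap at -y), z up as it lies. Grip across x on the thick body, y = -28 to 7; 10 mm capwards is best. 20 to 25 N a finger holds it; over 50 N dents it. May be absent.
- tube_3: green soft metal paint tube, white cap, 95 long, 33 wide at the flat crimped tail, 24 wide and 22 high in the body, 45 g. Origin: middle of its length, underside; y runs along it to the tail (cap at -y), z up as it lies. Grip across x on the thick body, y = -28 to 7; 10 mm capwards is best. 20 to 25 N a finger holds it; over 50 N dents it. May be absent.
- tube_4: white soft metal paint tube, black cap, 95 long, 33 wide at the flat crimped tail, 24 wide and 22 high in the body, 45 g. Origin: middle of its length, underside; y runs along it to the tail (cap at -y), z up as it lies. Grip across x on the thick body, y = -28 to 7; 10 mm capwards is best. 20 to 25 N a finger holds it; over 50 N dents it. May be absent.
- tube_5: purple soft metal paint tube, black cap, 120 long, 42 wide at the flat crimped tail, 30 wide and 28 high in the body, 45 g. Origin: middle of its length, underside; y runs along it to the tail (cap at -y), z up as it lies. Grip across x on the thick body, y = -36 to 11; 10 mm capwards is best. 20 to 25 N a finger holds it; over 50 N dents it. May be absent.
- clamp_a: orange and black spring clamp on its side, 97 long (along its y), 20 to 22 wide (x), 34 high, 60 g, rigid; origin at its underside in the middle of its length, z up. If present (two of the three are) it starts in pocket 0, lying along it. Its tall half (y = 8 to 48) stands 20 above the dividers: grip it across x at about y = 12.
- clamp_b: orange and black spring clamp on its side, 97 long (along its y), 20 to 22 wide (x), 34 high, 60 g, rigid; origin at its underside in the middle of its length, z up. If present (two of the three are) it starts in pocket 2, lying along it. Its tall half (y = 8 to 48) stands 20 above the dividers: grip it across x at about y = 12.
- clamp_c: orange and black spring clamp on its side, 97 long (along its y), 20 to 22 wide (x), 34 high, 60 g, rigid; origin at its underside in the middle of its length, z up. If present (two of the three are) it starts in pocket 4, lying along it. Its tall half (y = 8 to 48) stands 20 above the dividers: grip it across x at about y = 12.
- medium_jar: bystander: amber jar with a lid, 48 diameter, 66 high, loose; origin under its centre.
Things that resemble listed ones, but are neither listed nor needed, are in the scene too. Leave any turquoise look-alike of the tube_4 alone.

How it is judged:
By the outcome, as a careful person would: the job done as asked, in the order asked, and still so for the second after the job is handed in, with the robot touching nothing.
Of tube_1, tube_2, tube_3, tube_4, tube_5 only 3 to 5 are there at a start; the rules pass over those that are not, and their reading is None.
Of clamp_a, clamp_b, clamp_c only 2 to 2 are there at a start; the rules pass over those that are not, and their reading is None.
At some moment in a run one of tube_1, tube_2, tube_3, tube_4, tube_5 may be knocked a few centimetres aside while the robot is not near it.
Once in a run the grip may slacken for a moment while it holds something.
It also fails if it takes over 210 s, if anything falls off the work surface, if the arm or the gripper's body presses on something with over 40 N, if the wrist force passes 120 N, or if a joint passes its speed limit or range.

## Robot

A 6-joint arm with a two-finger parallel gripper is mounted at the origin on a cart in front of the work surface, level with it; the furniture and walls round the work are solid. World frame = base frame: x ahead of the robot, y to its left, z up, the work surface at z = 0. Lengths are in mm, angles in degrees, forces in N, time in s.
With the tool pointing down it reaches from about 325 to 900 mm from the base axis. Payload 6.1 kg.
Tool frame: the origin (TCP) lies between the finger pads; the fingertips stand 11 mm ahead of it and the grasp point (between the pads) lies 8 mm behind it; z points along the fingers, y is the line along which they close (so a half turn about z gives the same grasp; the last joint's range is limited). The gripper opens to 85 mm and grips with 20 to 120 N. Pads are 22 mm wide; open, the fingers measure 114 mm over their backs; the gripper's body (76 mm by 85 mm) begins 54 mm behind the grasp point. The pads swing forward as they close: fully open they stand 13 mm farther back than shut.
Start: joints at [57.748, 12.628, 87.462, -0, 79.91, -7.225], TCP at [264.399, 566.312, 242.3] pointing down, gripper open.
Joint ranges: [-170.65, 170.65], [-52.31, 119.04], [5.05, 147.46], [-71.25, 251.25], [11.57, 151.72], [-153.62, 153.62]. Speed limits (degrees/s): [147.25, 147.25, 172.46, 180, 180, 180].

## Interface

Orientations are given as [roll, pitch, yaw] about the fixed x, y, z axes, in that order (R = Rz(yaw) Ry(pitch) Rx(roll)).
In Python, from plant import r, snapshot, get_calibration gives the robot as it stands. Calls block until the motion is done:
- r.move_ptp(position, orientation): joint-space move of the TCP to a pose.
- r.move_linear(position, rot=None, max_speed=150): straight line of the TCP; rot=None keeps the orientation; max_speed is the mean speed in mm/s.
- r.move_j(angles): joint-space move.
- r.grip(opening, grip_force=None): finger opening in mm; grip_force is the grip in N (None keeps the last); returns when the fingers have stopped.
- r.sleep(seconds).
- r.ik(position, orientation): joint angles nearest the present ones, or None.
- r.read_state(): the state.
- snapshot(name): name is "scene" or "top"; returns the picture (480x640x3 uint8, red, green, blue); there is no depth.
- get_calibration(name): a dict with "K" (3x3 intrinsics, pixels), "world_from_camera" (4x4, takes a point from camera to world coordinates). Camera axes: x right, y down, z forward; pixel columns grow to the right and rows downward; lengths in mm; the calibration is good to about 2 mm. A picture is of the moment at which its call begins. get_calibration takes no time and is no camera call.
A pose or a line that the arm cannot do raises r.PlanningError and nothing moves.
- r.job_done(): hands the job in; it is judged then, once.
The state is a dict: "time_s": time; "joints": joint angles; "dq": joint speeds; "joint_torque": joint torques, N m; "tcp_pos": TCP position; "tool_rot": TCP orientation; "wrist_force": force on the tool from outside, world axes, zero at the start; "moment": the same for the moment, N m; "gripper_width": finger opening in mm; "grip_force": force on a finger pad.
Only numpy, scipy, OpenCV 4.12 (cv2) and the standard library are available. Lean on these libraries where they do the work, as an engineer would, in place of code of your own. Each camera call takes 0.05 s, during which the arm holds its last target. There are 200 camera calls.

## Working session

There is one attempt and no reset: what is moved stays moved. The work goes in short steps, each a Python script; the robot and the scene stay as the last script left them, time stands still between calls to the robot, and variables do not carry over. Pictures are saved under pics/ and viewed, at most 14 in all, crops included, and the job is handed in when it is done.

```bash
ls; mkdir -p pics; python3 - <<'E'
from plant import r, snapshot, get_calibration
import cv2
for n in("scene","top"):
    im=snapshot(n); cv2.imwrite(f"pics/{n}0.png",im[:,:,::-1]); c=get_calibration(n); print(n,c["K"],c["world_from_camera"])
E
```

```text
pics
scene [[493.6987893    0.         323.13957013]
 [  0.         493.6987893  244.21171507]
 [  0.           0.           1.        ]] [[ 6.96505241e-01 -4.19291199e-01  5.82301761e-01 -2.07529846e+02]
 [-7.17520578e-01 -3.99416557e-01  5.70640548e-01 -5.52685810e+02]
 [-6.68359476e-03 -8.15267628e-01 -5.79045788e-01  8.97989801e+02]
 [ 0.00000000e+00  0.00000000e+00  0.00000000e+00  1.00000000e+00]]
top [[440.74955554   0.         329.87465823]
 [  0.         440.74955554 234.58277073]
 [  0.           0.           1.        ]] [[-1.36146606e-02 -9.86380842e-01  1.63913010e-01  4.02718248e+02]
 [-9.99852684e-01  1.17161612e-02 -1.25435922e-02  2.57937565e+02]
 [ 1.04523277e-02 -1.64059639e-01 -9.86395044e-01  1.09115006e+03]
 [ 0.00000000e+00  0.00000000e+00  0.00000000e+00  1.00000000e+00]]
```

View pics/top0.png

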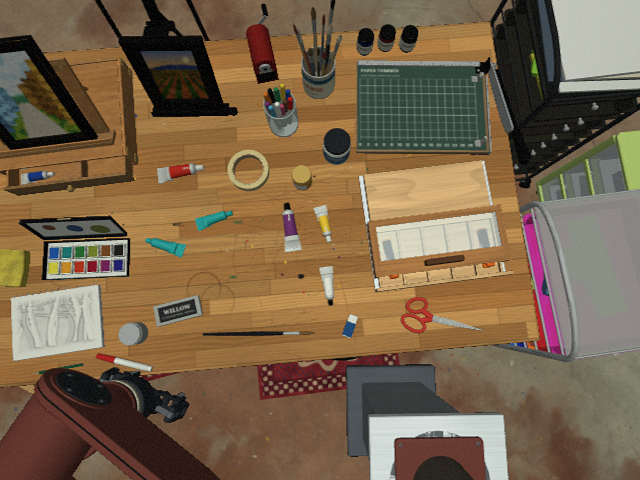

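View pics/scene0.png

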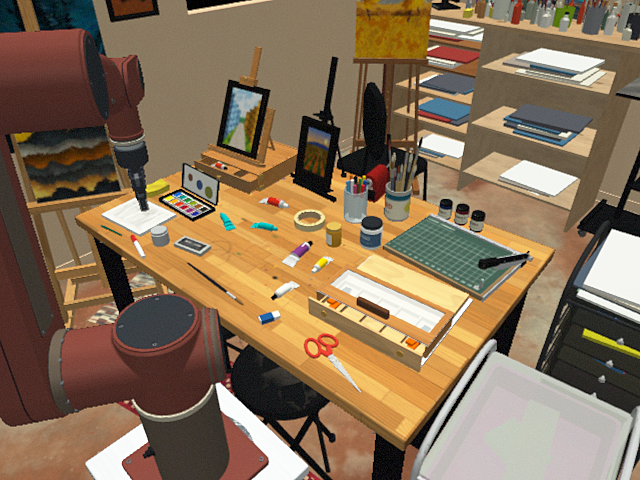

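```bash
cat > h.py <<'E'
import numpy as np, cv2
from plant import r, snapshot, get_calibration
C={n:get_calibration(n) for n in("top","scene")}
def p2w(u,v,z=0,n="top"):
    c=C[n]; T=np.array(c["world_from_camera"]); d=T[:3,:3]@np.linalg.solve(c["K"],[u,v,1.]); o=T[:3,3]
    return o+d*(z-o[2])/d[2]
def w2p(p,n="top"):
    c=C[n]; T=np.array(c["world_from_camera"]); q=np.array(c["K"])@(T[:3,:3].T@(np.array(p)-T[:3,3])); return q[:2]/q[2]
def save(im,name,box=None,s=1):
    if box: x0,y0,x1,y1=box; im=im[y0:y1,x0:x1]
    cv2.imwrite(f"pics/{name}.png",cv2.resize(im,None,fx=s,fy=s,interpolation=cv2.INTER_CUBIC)[:,:,::-1])
E
python3 - <<'E'
from h import *
im=snapshot("top"); save(im,"box0",(270,155,530,345),3)
for nm,u,v in(("purple",291,227),("yellow",323,223),("white",328,285),("blue",35,176),("red",180,172),("jar",302,178)): print(nm,p2w(u,v,15).round())
E
```

```text
purple [602. 340.  15.]
yellow [611. 261.  15.]
white [457. 250.  15.]
blue [740. 983.  15.]
red [746. 621.  15.]
jar [727. 313.  15.]
```

View pics/box0.png

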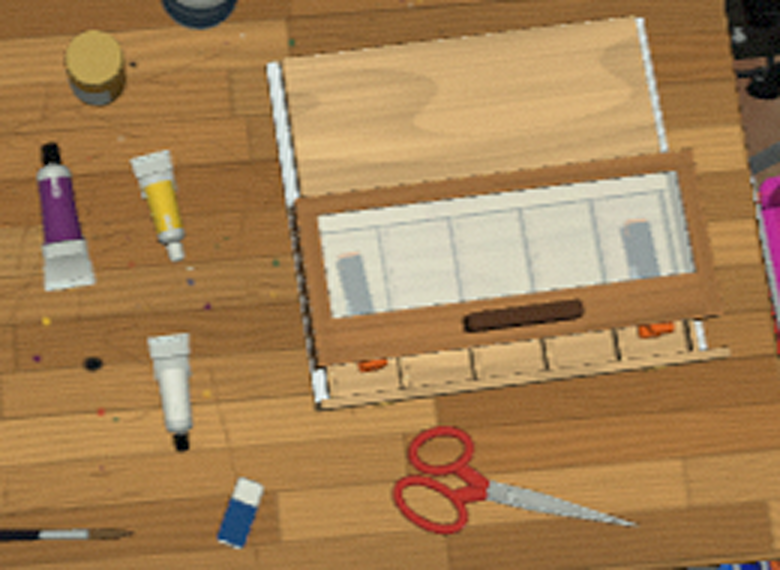

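```bash
python3 - <<'E'
from h import *
def c(x,y,z): return p2w(270+(x+.5)/3-.5,155+(y+.5)/3-.5,z)
for z in(62,0,34):
    a,b=c(318,408,z),c(728,351,z); d=a-b; print(z,a.round(),b.round(),np.linalg.norm(d).round(),np.degrees(np.arctan2(-d[0],d[1])).round(2))
P=[c(x,y,66) for x,y in((298,197),(688,150),(716,315),(318,363))]
print(np.round(P)); print([np.linalg.norm(P[i]-P[i-1]).round() for i in range(4)])
d=P[0]-P[1];print(np.degrees(np.arctan2(-d[0],d[1])));d=P[3]-P[2];print(np.degrees(np.arctan2(-d[0],d[1])))
print("grip",c(523,312,92))
a,b=c(465,323,92),c(581,308,92);print(a,b,np.linalg.norm(a-b))
print("rail",c(275,63,62),c(640,17,62))
E
```

```text
62 [441. 140.  62.] [ 481. -182.   62.] 325.0 7.07
0 [443. 133.   0.] [ 485. -208.   -0.] 344.0 7.07
34 [442. 137.  34.] [ 483. -194.   34.] 333.0 7.07
[[ 606.  152.   66.]
 [ 641. -161.   66.]
 [ 508. -173.   66.]
 [ 475.  140.   66.]]
[np.float64(132.0), np.float64(315.0), np.float64(133.0), np.float64(314.0)]
6.320877389603481
6.105700014348212
grip [509.90405567 -14.63469337  92.        ]
[502.06312056  30.02729605  92.        ] [512.41193349 -59.1205863   92.        ] 89.74654788082134
rail [717.52639821 166.65969414  62.        ] [ 753.28398208 -131.99578086   62.        ]
```

```bash
cat >> h.py <<'E'
TH=6.6; t=np.radians(TH); BX=np.array([np.cos(t),np.sin(t),0]); BY=np.array([-np.sin(t),np.cos(t),0]); BO=np.array([535.5,-12.4,0])
def bw(x,y,z): return BO+BX*x+BY*y+[0,0,z]
def st(): 
    s=r.read_state(); return round(s["time_s"],1),np.round(s["tcp_pos"],1),np.round(s["wrist_force"],1),round(s["gripper_width"],1),round(s["grip_force"],1)
def push(dirn,maxd,step=4,lim=8,base=None):
    p0=np.array(r.read_state()["tcp_pos"]); f0=np.array(r.read_state()["wrist_force"]) if base is None else base
    d=0
    while d<maxd:
        d+=step; r.move_linear(list(p0+np.array(dirn)*d),max_speed=60)
        f=(np.array(r.read_state()["wrist_force"])-f0)@np.array(dirn)
        if f<-lim: break
    return d,f
E
python3 - <<'E'
from h import *
g=p2w(270+523/3-.33,155+312/3-.33,92)
O=[180,0,90+TH]
r.move_ptp([g[0],g[1],180],O); r.grip(40)
r.move_linear([g[0],g[1],100]); print(st())
r.move_linear([g[0],g[1],81],max_speed=50); print(st())
r.grip(8,30); print(st())
p=g+BX*95
r.move_linear([p[0],p[1],81],max_speed=80); print(st())
print(push(BX,40,3,10)); print(st())
E
```

```text
(3.6, array([510.4, -14.8, 100.6]), array([0.1, 0.4, 0.2]), 40.2, 0.0)
(4.1, array([509.6, -14.6,  80.7]), array([ 0.5, -0.3, -0.4]), 40.3, 0.0)
(4.5, array([510.1, -14.7,  81.4]), array([-1. , -0.3,  2.5]), 13.5, 31.6)
(5.8, array([605.4,  -3.6,  81.4]), array([1.2, 0.2, 4.4]), 13.7, 31.9)
(21, np.float64(-15.923735072317633))
(7.6, array([623. ,  -1.5,  81.3]), array([-14.7,  -1.2,  15. ]), 13.2, 33.6)
```

```bash
python3 - <<'E'
from h import *
r.grip(40); s=r.read_state()["tcp_pos"]; print(st())
r.move_linear([s[0],s[1],200],max_speed=250); r.move_ptp([380,400,260],[180,0,90])
print(st())
im=snapshot("top"); save(im,"box1",(270,155,530,345),3)
E
```

```text
(8.0, array([626. ,  -1.2,  80.9]), array([ 0.3, -1.1,  0.2]), 39.9, 0.0)
(10.3, array([380.6, 399.4, 259.6]), array([0. , 0.1, 0. ]), 39.9, 0.0)
```

View pics/box1.png

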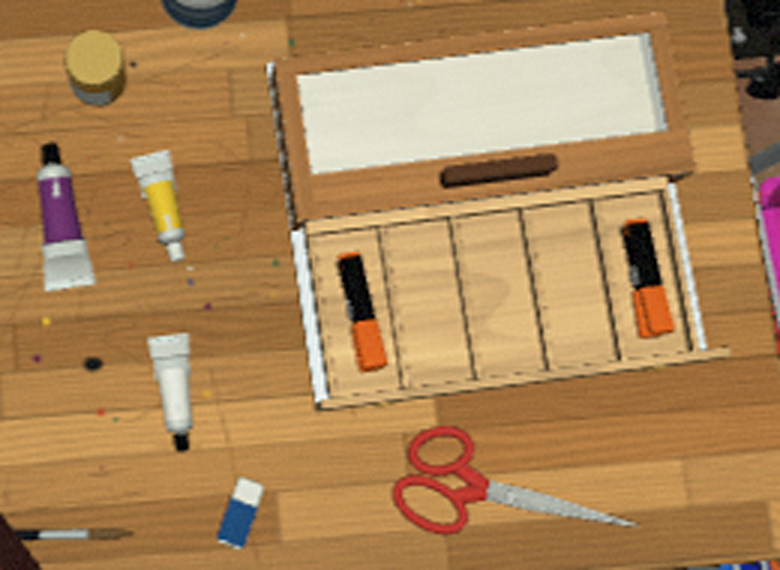

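```bash
python3 - <<'E'
from h import *
im=snapshot("scene"); save(im,"sc1",(270,200,490,365),3.6)
t=snapshot("top"); hsv=cv2.cvtColor(t,cv2.COLOR_RGB2HSV)
m=cv2.inRange(hsv,(4,190,150),(14,255,255)); m[:,:375]=0; m[285:]=0; m[:220]=0
k=cv2.inRange(hsv,(0,0,0),(180,255,45)); k[:,:375]=0;k[285:]=0;k[:225]=0;k[:,505:]=0
k=cv2.morphologyEx(k,cv2.MORPH_OPEN,np.ones((3,3)))
for mm,z in((m,54),(k,45)):
    for c in cv2.findContours(mm,0,2)[0]:
        if cv2.contourArea(c)>25:
            (u,v),wh,a=cv2.minAreaRect(c); w=p2w(u,v,z); print((u,v),wh,a,w, ((w-BO)@BX,(w-BO)@BY))
E
```

```text
(392.2353210449219, 269.44122314453125) (16.00735092163086, 8.973817825317383) 75.96376037597656 [489.99674888  98.83113231  54.        ] (np.float64(-32.417101014415344), np.float64(115.72399154094478))
(486.98077392578125, 258.40386962890625) (16.081523895263672, 10.78638744354248) 78.69007110595703 [ 513.33237553 -127.31587209   54.        ] (np.float64(-35.22881731217614), np.float64(-111.60641407833658))
(388.35296630859375, 250.91177368164062) (20.858062744140625, 7.033533096313477) 75.96376037597656 [535.25732689 105.12513748  45.        ] (np.float64(13.266939558773895), np.float64(116.77416300357335))
(483.441162109375, 239.73529052734375) (20.499929428100586, 8.351822853088379) 77.47119140625 [ 559.57441515 -125.36440546   45.        ] (np.float64(10.93106148242921), np.float64(-114.98280854429225))
```

View pics/sc1.png

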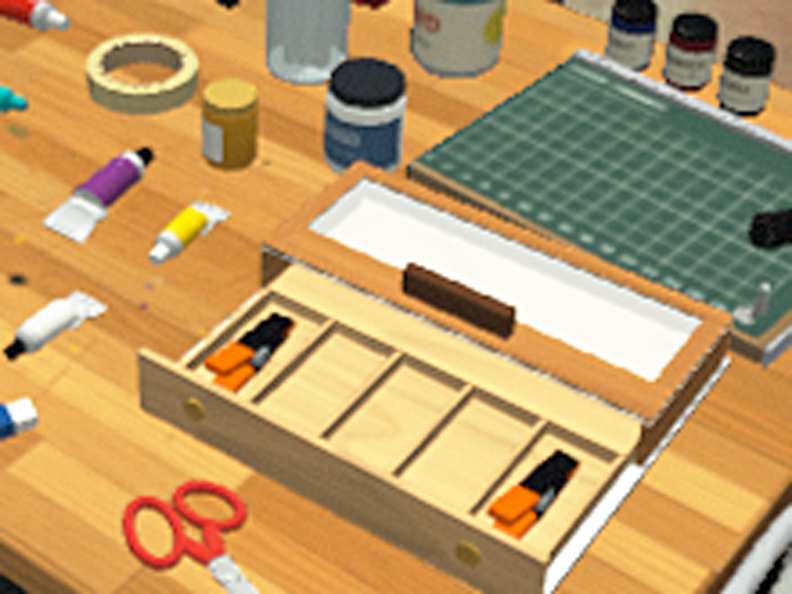

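```bash
cat >> h.py <<'E'
def pick(p,yaw,z,force,opening,close,zup=130):
    O=[180,0,yaw]
    r.move_ptp([p[0],p[1],zup],O); r.grip(opening)
    r.move_linear([p[0],p[1],z],max_speed=120); a=st(); r.grip(close,force); print("grip",a,st())
    r.move_linear([p[0],p[1],zup],max_speed=100); print("up",st())
def place(p,yaw,z,opening,zup=130,lim=6):
    O=[180,0,yaw]
    r.move_ptp([p[0],p[1],zup],O); print("over",st()); f0=np.array(r.read_state()["wrist_force"])
    r.move_linear([p[0],p[1],z+8],max_speed=120); d=push([0,0,-1],8,2,lim,f0); print("down",d,st())
    r.grip(opening); q=r.read_state()["tcp_pos"]; r.move_linear([q[0],q[1],zup],max_speed=200); print("off",st())
E
python3 - <<'E'
from h import *
a=bw(-16,116,0); 
pick(a,TH,46,50,38,12); place([690,222],TH,27,34)
a=bw(-18,-113,0)
pick(a,TH-3,46,50,38,12); 
p=bw(-18,150,0); place([505,190],TH,27,32)
r.move_ptp([380,400,260],[180,0,90]); im=snapshot("top"); save(im,"box2",(270,155,530,345),3)
E
```

```text
grip (12.8, array([506.9, 101.1,  46.6]), array([-0.7,  0.2,  0.1]), 37.5, 0.0) (13.1, array([507.2, 101.1,  47.2]), array([-1. , -0.2,  5.5]), 18.4, 49.3)
up (14.1, array([505.6, 101. , 129.2]), array([-0.3, -0.1, -1. ]), 18.0, 48.9)
over (15.0, array([688.9, 221.4, 128.8]), array([ 0.3, -0.1, -1.1]), 18.2, 48.9)
down (8, np.float64(0.16657372823478012)) (17.0, array([690.7, 222.1,  27.8]), array([ 0.3,  0.4, -1.3]), 18.0, 48.9)
off (17.9, array([690.5, 222.1, 129.1]), array([ 0.2,  0.3, -0.8]), 34.0, 0.0)
grip (20.4, array([ 531. , -126.8,   46.2]), array([-0.6,  0. ,  0.1]), 37.9, 0.0) (20.7, array([ 531.2, -127. ,   46.8]), array([-0.1,  0.5,  3.3]), 18.1, 48.7)
up (21.7, array([ 530. , -126.5,  129.2]), array([ 0.1, -0. , -1. ]), 17.8, 48.5)
over (22.9, array([505.3, 189.1, 129.8]), array([-0.1,  0.2, -1.3]), 18.5, 48.5)
down (8, np.float64(-1.5242454533067304)) (24.9, array([505.6, 190. ,  27.5]), array([0.5, 0.6, 0.2]), 18.4, 48.5)
off (25.8, array([505.4, 189.9, 129.2]), array([-0.1, -0.2, -0.7]), 31.9, 0.0)
```

View pics/box2.png

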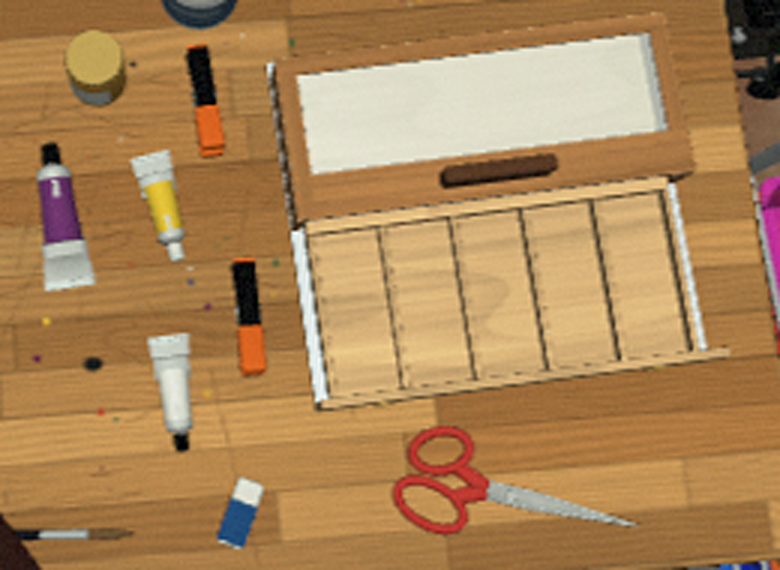

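```bash
sed -i 's/zup=130,lim=6/zup=130,lim=6,slow=8/; s/z+8\]/z+slow]/; s/\[0,0,-1\],8,2/[0,0,-1],slow,2/' h.py
cat >> h.py <<'E'
def c3(x,y,z): return p2w(270+(x+.5)/3-.5,155+(y+.5)/3-.5,z)
def tube(cap,tail,h):
    a,b=c3(*cap,h*.45),c3(*tail,h*.3); m=(a+b)/2; d=(a-b)[:2]; L=np.linalg.norm(d); d/=L
    phi=np.degrees(np.arctan2(d[1],d[0])); s=1 if abs(phi)<=90 else -1
    yaw=phi if s>0 else phi-180*np.sign(phi)
    return m[:2]+10*d,yaw,s,L
E
python3 - <<'E'
from h import *
for c in(c3(488,214,34),c3(523,382,62)): print(((c-BO)@BX).round(1),((c-BO)@BY).round(1))
T={"y":((178,258),(151,156),22),"w":((181,449),(169,337),22),"p":((50,146),(69,288),28)}
for k,v in T.items(): print(k,tube(*v))
p,yaw,s,L=tube(*T["y"])
pick(p,yaw,15,22,50,8)
q=bw(10*s,59,0); place(q,TH,36,32,slow=14)
r.move_ptp([380,400,260],[180,0,90]); im=snapshot("top"); save(im,"box3",(270,155,530,345),3)
E
```

```text
61.5 -1.0
-77.3 1.6
y (array([601.12928696, 254.92790954]), np.float64(13.81187360052877), -1, np.float64(90.04893453623296))
w (array([446.61457529, 249.56826151]), np.float64(5.3846471302501016), -1, np.float64(91.42480381069639))
p (array([612.9613154 , 345.83245162]), np.float64(7.446952189317787), 1, np.float64(120.27894023328247))
grip (29.5, array([602. , 255.2,  16.1]), array([ 0.4,  0.1, -0.8]), 49.9, 0.0) (29.8, array([601.9, 255.1,  16.1]), array([-1. , -0.2,  4.5]), 21.8, 22.3)
up (31.1, array([600.5, 254.7, 128.8]), array([ 0.7, -0.2, -0.2]), 21.7, 21.9)
over (32.0, array([519.5,  45.6, 130.4]), array([-0.2,  0. ,  0.2]), 22.1, 21.9)
down (14, np.float64(0.6050586122255657)) (34.6, array([519.3,  45.3,  36.4]), array([-0.5,  0. , -0.4]), 21.7, 21.9)
off (35.5, array([519.2,  43.9, 129.2]), array([ 0.1, -0.1, -1.2]), 31.9, 0.0)
```

View pics/box3.png

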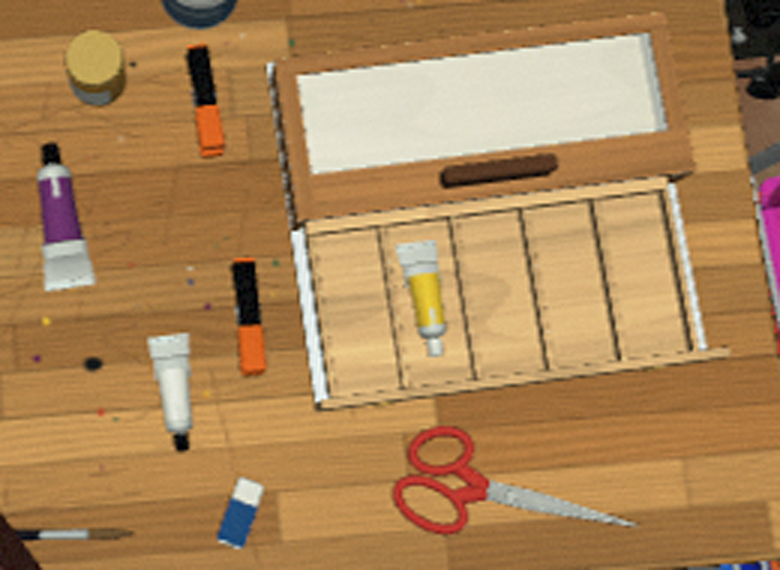

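```bash
python3 - <<'E'
from h import *
import sys
ref=cv2.imread("pics/box3.png")[:,:,::-1].astype(int)
def same(box):
    im=cv2.resize(snapshot("top")[155:345,270:530],None,fx=3,fy=3,interpolation=cv2.INTER_CUBIC).astype(int)
    x0,y0,x1,y1=box; d=np.abs(im-ref)[y0:y1,x0:x1].mean(); print("diff",d); return d<12
p,yaw,s,L=tube((50,146),(69,288),28)
if not same((30,140,100,295)): sys.exit()
pick(p,yaw,16,22,55,10)
if r.read_state()["gripper_width"]<20: sys.exit("lost")
place(bw(10*s-3,0,0),TH,36.5,37,slow=14)
p,yaw,s,L=tube((181,449),(169,337),22)
r.move_ptp([380,400,260],[180,0,90])
if not same((140,330,200,455)): save(snapshot("top"),"x"); sys.exit()
pick(p,yaw,15,22,44,8)
if r.read_state()["gripper_width"]<15: sys.exit("lost")
place(bw(10*s-3,-59,0),TH,36,32,slow=14)
r.move_ptp([380,400,260],[180,0,90]); im=snapshot("top"); save(im,"top4")
save(im,"box4",(270,155,530,345),3)
E
```

```text
diff 2.0525345622119815
grip (39.6, array([613.9, 346.2,  17.2]), array([0.5, 0.6, 0.1]), 54.7, 0.0) (40.0, array([613.7, 346.2,  17.3]), array([ 0.1, -0.3,  4.6]), 28.3, 21.6)
up (41.2, array([612.3, 345.5, 128.8]), array([-0.2, -0.7, -0.2]), 28.5, 21.7)
over (42.6, array([543. , -10.9, 130.2]), array([-0.1, -0.6, -0.7]), 28.3, 21.7)
down (14, np.float64(-3.019334460574462)) (45.2, array([543.6, -11.9,  37.4]), array([ 0.4, -1. ,  2.3]), 28.3, 24.1)
off (46.0, array([542.7, -11.3, 129. ]), array([-0.3,  1.1, -0.8]), 37.0, 0.0)
diff 1.8442222222222222
grip (50.2, array([447.3, 249.9,  15.8]), array([ 0.8, -0.4,  0.2]), 43.7, 0.0) (50.5, array([447.4, 249.8,  16. ]), array([-0.6, -0.7,  5.6]), 22.3, 21.6)
up (51.8, array([446. , 249.3, 129.1]), array([-0.1,  0.3, -1.1]), 22.2, 21.5)
over (53.1, array([529.2, -71.6, 129.8]), array([ 0.6,  0.7, -0.2]), 21.9, 21.5)
down (14, np.float64(1.1851583147834088)) (55.6, array([529.8, -72.4,  36.4]), array([-0.4,  0.4, -1.3]), 22.3, 21.5)
off (56.5, array([529.7, -73.6, 129.3]), array([ 0.2,  0.7, -0.1]), 31.9, 0.0)
```

View pics/box4.png

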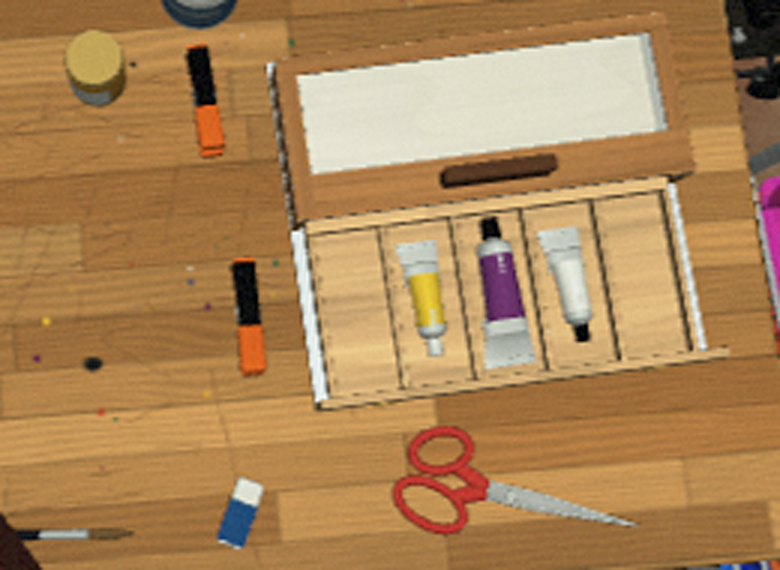

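View pics/top4.png

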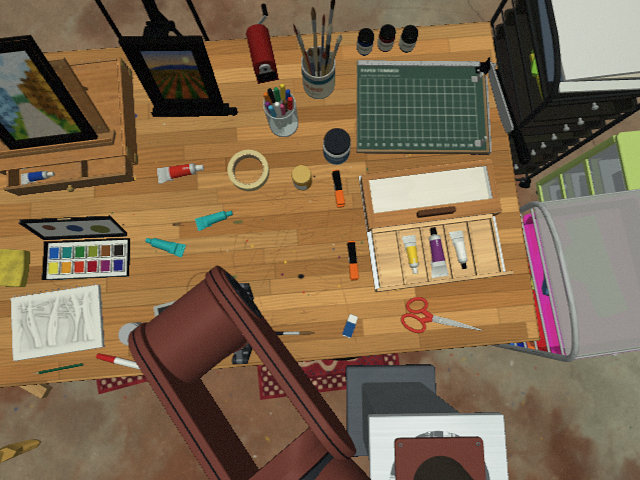

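```bash
python3 - <<'E'
from h import *
g=c3(499,170,92); print(g)
g=np.array([624.5,-1.5,0]); O=[180,0,90+TH]
r.move_ptp([g[0],g[1],180],O); r.grip(40)
r.move_linear([g[0],g[1],100]); r.move_linear([g[0],g[1],81],max_speed=50); print(st())
r.grip(8,30); print(st())
p=np.array(r.read_state()["tcp_pos"])-BX*128; p[2]=81
r.move_linear(list(p),max_speed=80); print(st())
print(push(-BX,30,2,10)); print(st())
r.grip(40); q=r.read_state()["tcp_pos"]; print(st()); r.move_linear([q[0],q[1],200],max_speed=250)
r.move_ptp([380,400,260],[180,0,90]); save(snapshot("top"),"box5",(270,155,530,345),3)
E
```

```text
[620.60192303  -2.20171038  92.        ]
(61.6, array([624.3,  -1.5,  80.6]), array([ 0.8,  0.6, -1.3]), 40.1, 0.0)
(62.0, array([622.9,  -1.7,  81.4]), array([-8.5, -0.2,  6.6]), 13.5, 31.6)
(63.8, array([496. , -16.5,  81.4]), array([-1.4,  0.7,  7.2]), 12.9, 31.7)
(14, np.float64(-10.23283984653703))
(65.5, array([483.7, -17.9,  81.4]), array([ 8.8,  1.4, -3.7]), 13.8, 30.7)
(65.9, array([481.4, -18. ,  80.9]), array([ 0.1, -0.2,  0.1]), 39.8, 0.0)
```

View pics/box5.png

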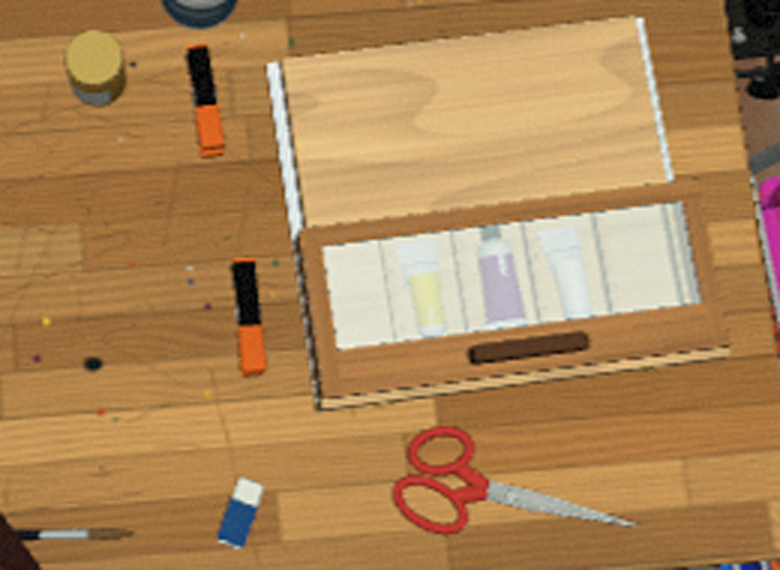

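```bash
python3 -c "
from plant import r
print(r.job_done())"
```

```text
the job is handed in; nothing more can be done
None
```

I've handed the job in: both spring clamps lie on the table beside the box, and the yellow, purple and white tubes are in pockets 3, 2 and 1. The hood is slid fully shut, the amber jar did not move, and I saw no blue or green tube on the table (one blue tube lies in the easel's drawer, out of reach).

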